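Push a contact insert out of a connector shell

ROBOT

A 6-joint arm with a two-finger parallel gripper is mounted at the origin on the work surface. World frame = base frame: x ahead of the robot, y to its left, z up, the work surface at z = 0. Lengths are in m, angles in rad, forces in N, time in s.
With the tool pointing down it reaches from about 0.325 to 0.9 m from the base axis. Payload 3.5 kg.
Tool frame: the origin (TCP) lies midway between the tips of the shut fingers; the grasp point (between the pads) lies arm.grasp_offset behind it (arm.grasp_offset is the distance from the TCP to the grasp point, in m); z points along the fingers, y is the line along which they close (so a half turn about z gives the same grasp; the last joint's range is limited). The gripper opens to 85 mm and grips with 20 to 120 N. Pads are 22 mm wide; open, the fingers measure 114 mm over their backs; the gripper's body (76 mm by 85 mm) begins 54 mm behind the grasp point. The pads swing forward as they close: fully open they stand 13 mm farther back than shut.
Start: joints at [1.066, 0.276, -0.026, 1.268, 0, 1.467], TCP at [0.244, 0.575, 0.231] pointing down, gripper open.
Joint ranges: [-3.12, 3.12], [-0.85, 1.88], [-1.08, 1.24], [-1.95, 2.15], [-1.57, 1.53], [-3.14, 3.14]. Speed limits (rad/s): [2.57, 2.57, 3.14, 3.14, 3.14, 3.14].

INTERFACE

Orientations are given as a 3x3 rotation matrix whose columns are the frame's x, y, z axes.
In Python, from cell import arm gives the robot as it stands. The module is installed in compiled form; this text tells all that it offers.
- The arm moves only by the tool send_rows, never from a script. Its argument "steps" is text: rows parted by semicolons, each of 7 numbers parted by spaces: the shift along the world's x, y, z each as a share of 0.4 m, from -1 to 1, then the turn, a rotation vector about the world's x, y, z each as a share of pi rad, from -1 to 1, then the gripper command: -1 is shut, 1 is fully open, values between are in proportion. In form: tx ty tz rx ry rz claw; .... A call has 1 to 12 rows; each row shifts and turns the commanded pose from where the row before left it; what a row does not reach is not made up. A row lasts 1/10 s, in which the tool goes at most 50 mm and 8.59 degrees, less where a joint would pass 70% of its speed; a pose out of reach is approached as far as the arm can. A call with a number of a shift or a turn outside -1 to 1 is refused whole. A call with a gripper value outside its range is refused whole. The fingers move at their own pace and stop on an object; the grip force is fixed at half the most. Time passes only in rows, so rows that do not move let the fingers close. It gives the time, the measured TCP pose, the force, the opening and the grip force at its end, in the units of the state.
- arm.get_obs(): the state, without advancing time (a new reading comes with each control period).
- arm.read_camera(name): name is "scene" or "side" or "wrist"; returns a dict with "frame" (480x640x3 uint8, blue, green, red), "intrinsics" (3x3 intrinsics, pixels), "R" (3x3) and "t" (3): a world point X has camera coordinates R X + t. Camera axes: x right, y down, z forward; pixel columns grow to the right and rows downward; lengths in m; the calibration is good to about 2 mm. A picture is of the moment at which its call begins. There is no depth.
- arm.close_job(): hands the job in; it is judged then, once.
Trained networks look in a picture, given as the dict that the camera call returned (one of the last four; its "shot" number tells which), for a name from the list of things; names that differ only in an ending like _2 or _b are one class to them, and where a whole thing is asked for, a point or a joint stands for the part that bears it (a point fixed in the world has none). Each returns a list of dicts, best first, with "score" (0 to 1); they miss things now and then, are a little off and sometimes report something else, mostly with a low value. They report only what shows in the picture. A call takes as long as a camera call. They do not tell look-alikes from the thing itself.
- arm.boxes_of(picture, label): "centre" ([x, y, z] in m, in world coordinates, good to about 4 mm: the middle of the surface that is visible of it).
- arm.trace(picture, label): "pixels" (480x640 bool, what is visible of it).
- arm.mark_of(picture, label): "centre" ([x, y, z] in m, in world coordinates, good to about 4 mm: a listed point, or the origin of a listed thing).
The state is a dict: "clock": time; "qpos": joint angles; "joint_vel": joint speeds; "tau": joint torques, N m; "tool_pos": TCP position; "orientation": TCP orientation; "ft_force": force on the tool from outside, world axes, zero at the start; "moment": the same for the moment, N m; "finger_gap": finger opening in m; "grasp_force": force on a finger pad.
Only numpy, scipy, OpenCV 4.12 (cv2) and the standard library are available. Lean on these libraries where they do the work, as an engineer would, in place of code of your own. Each camera call takes 0.05 s, during which the arm holds its last target. There are 200 camera calls.

TASK

Drive the orange contact insert out of the round silver connector shell that lies in the push-out stand: take the blue-handled push rod from the wooden rack, feel its white nose into the hole in the top of the shell and push until the rod's flange comes down on the shell and the insert has dropped into the blue catch tray, then put the rod back, standing in the hole it came from. The parts are spoiled if you bear down on them with more than 30 N, so work by feel; leave the shell lying in the stand and everything else on the bench where it is.

Things in the scene. Friction and masses are not known exactly. Their poses are not given: they have to be found in the camera images.
- stand: Fixed push-out stand: dark steel base 130 x 170 x 10 mm, two pillars on its y axis (nuts on top 104 mm up, 68 mm either side of the middle), aluminium bridge plate 80 x 164 mm, its top 98 mm up, with a hole of 47 mm, the nest, in which a silver connector shell (0.25 kg, not tracked) lies loose on its 60 mm square flange. Origin: centre of the base's underside; x, y along its sides, z up.
- nest (a point): Point on the nest's vertical axis, 124 mm above the table, level with the shell's top rim; axes as the stand's. The nest fits many sizes, so the shell's own vertical bore starts up to 4.5 mm off this axis along x and along y, and the shell slides a little if pushed sideways. Its rim is a flat ring, 33 mm outside, round a hole of 19.6 mm with no real lead-in, 20 mm deep down to the insert.
- seat (a point): Point 20 mm below point nest, at the height of the top of the seated insert (not tracked): an orange disc, 26 mm wide, 15 mm high, held in the shell by sprung tines, its bore open below. Pushed down, it resists with up to 9 to 16 N over the first 5 mm or so, snaps through, slides on at 3 to 5 N, and falls free 14 to 15 mm from its seat, about 2 mm before the rod's flange meets the rim.
- tray: Blue open catch tray, 88 x 98 mm, 24 mm high, walls and floor 3 mm, screwed to the stand's base below the nest; origin at the centre of its underside, x along the short side, z up.
- rod: The push rod to use, 0.11 to 0.22 kg: blue ribbed handle, 24 mm diameter (5 to 65 mm above the origin), on a steel flange of 32 mm diameter, 5 mm thick, over a slippery white plastic shaft, 18 mm diameter, 36.5 mm long, nose chamfered 0.6 mm. Origin: centre of the flange's underside, z up along the handle. Starts upright in one of the rack's holes, its flange on the rack, 50 mm above the table.
- rod_tip (a point): Centre of the white shaft's lower end, 36.5 mm below the rod's origin on its axis.
- rack: Fixed wooden rack, 60 x 172 x 50 mm, with three round holes of 21 mm diameter and 44 mm depth in its top, in a row along its y axis at -56, 0 and 56 mm; origin at the centre of its underside, z up.
- rod_thin: Another push rod of the same pattern, black handle and a thin steel shaft of 10 mm diameter: not to be used. Origin as the blue one's.
- rod_brass: Another push rod of the same pattern, red handle and a brass shaft of 14 mm diameter: not to be used. Origin as the blue one's.
- spare_shell: Loose silver connector shell, 45 mm high, standing on the table (bystander).
- solder_spool: White spool of solder wire, 60 mm diameter, 44 mm high (bystander).
- flux_bottle: Small brown flux bottle with a red cap, 38 mm diameter, 80 mm high (bystander).
- tip_pot: Dark steel pot, 66 mm diameter, 40 mm high (bystander).
- cutters: Side cutters with blue grips, 140 mm long, lying flat, 14 mm high (bystander).
- driver: Screwdriver with a yellow handle, 160 mm long, lying flat (bystander).
- multimeter: Yellow multimeter, 150 x 78 x 42 mm, lying flat (bystander).
Not all that is in view belongs to the job. What is shaped like the stand but pink is not meant.

How it is judged:
By the outcome, as a careful person would: the job done as asked, in the order asked, and still so for the second after the job is handed in, with the robot touching nothing.
It also fails if it takes over 72 s, if anything falls off the work surface, if the arm or the gripper's body presses on something with over 40 N, if the wrist force passes 120 N, or if a joint passes its speed limit or range.

## Working session

There is one attempt and no reset: what is moved stays moved. The work goes in short steps, Python scripts to look and compute and a tool call to move; the robot and the scene stay as the last step left them, time stands still between calls to the robot, and variables do not carry over. Pictures are saved under pics/ and viewed, at most 10 in all, crops included, and the job is handed in when it is done.

Besides the shell and the picture viewer there is one more tool, called after ">>>" in YAML: its name, and indented under it one key for each argument. send_rows: Moves the arm, as the interface text tells. Shift numbers are shares of 0.4 m and turn numbers shares of pi rad, none past 1 either way. Its arguments: {"type":"object","properties":{"steps":{"type":"string"}},"required":["steps"]}

```bash
mkdir -p pics; cat > h.py <<'E'
import numpy as np, cv2
from cell import arm
def pix(p,X):
    c=p["R"]@np.array(X)+p["t"]; u=p["intrinsics"]@c; return u[:2]/u[2]
def ray(p,uv):
    d=p["R"].T@np.linalg.inv(p["intrinsics"])@np.array([uv[0],uv[1],1.]); return -p["R"].T@p["t"], d/np.linalg.norm(d)
def atz(p,uv,z):
    o,d=ray(p,uv); return o+d*(z-o[2])/d[2]
def tri(*prs):
    A=0;b=0
    for p,uv in prs:
        o,d=ray(p,uv); M=np.eye(3)-np.outer(d,d); A=A+M; b=b+M@o
    return np.linalg.solve(A,b)
E
python3 - <<'E'
from h import *
np.set_printoptions(precision=4,suppress=True)
o=arm.get_obs(); print(o["clock"],o["tool_pos"],o["ft_force"],o["finger_gap"],arm.grasp_offset); print(o["orientation"])
for n in ["scene","side"]:
    p=arm.read_camera(n); cv2.imwrite(f"pics/{n}0.png",p["frame"])
    print(n,-p["R"].T@p["t"])
    for l in ["stand","nest","rod","rod_tip","rack","tray","rod_thin","rod_brass"]:
        print(l,[(np.round(d["centre"],4),round(d["score"],2),np.round(pix(p,d["centre"]))) for d in arm.mark_of(p,l)])
E
```

```text
0.0 [0.244  0.5745 0.2301] [-1.0588  0.3463  0.0603] 0.08564324340469909 0.0187
[[-0.9204  0.391  -0.0011]
 [ 0.391   0.9204 -0.002 ]
 [ 0.0002 -0.0023 -1.    ]]
scene [1.0099 0.3927 0.7363]
stand [(array([0.2488, 0.2314, 0.0023]), 0.75, array([466., 255.])), (array([ 0.5298,  0.1697, -0.0021]), 0.66, array([374., 327.]))]
nest [(array([0.5279, 0.1706, 0.1243]), 0.78, array([382., 284.])), (array([0.2503, 0.2316, 0.1257]), 0.62, array([480., 213.]))]
rod [(array([ 0.5328, -0.1115,  0.0522]), 0.59, array([261., 245.]))]
rod_tip [(array([ 0.5326, -0.1105,  0.0118]), 0.7, array([263., 259.]))]
rack [(array([ 0.549 , -0.1642,  0.0033]), 0.79, array([240., 255.]))]
tray [(array([0.5231, 0.1661, 0.0095]), 0.59, array([375., 320.]))]
rod_thin [(array([ 0.5612, -0.2168,  0.0472]), 0.64, array([216., 233.]))]
rod_brass [(array([ 0.5475, -0.1666,  0.0529]), 0.66, array([237., 238.]))]
side [-0.0284 -0.5495  0.692 ]
stand [(array([ 0.529 ,  0.174 , -0.0031]), 0.97, array([265., 241.])), (array([0.2527, 0.2306, 0.0002]), 0.86, array([142., 289.])), (array([ 0.7467, -0.0881, -0.0004]), 0.31, array([417., 246.]))]
nest [(array([0.2483, 0.2318, 0.1239]), 0.93, array([125., 241.])), (array([0.5298, 0.1683, 0.1209]), 0.79, array([262., 195.]))]
rod [(array([ 0.5319, -0.1103,  0.0515]), 0.9, array([363., 281.]))]
rod_tip [(array([ 0.5264, -0.1148,  0.013 ]), 0.83, array([362., 298.]))]
rack []
tray [(array([0.5246, 0.1739, 0.0135]), 0.91, array([263., 236.]))]
rod_thin [(array([ 0.5662, -0.2166,  0.0456]), 0.81, array([420., 301.]))]
rod_brass [(array([ 0.5418, -0.1624,  0.0503]), 0.83, array([388., 292.]))]
```

View pics/scene0.png

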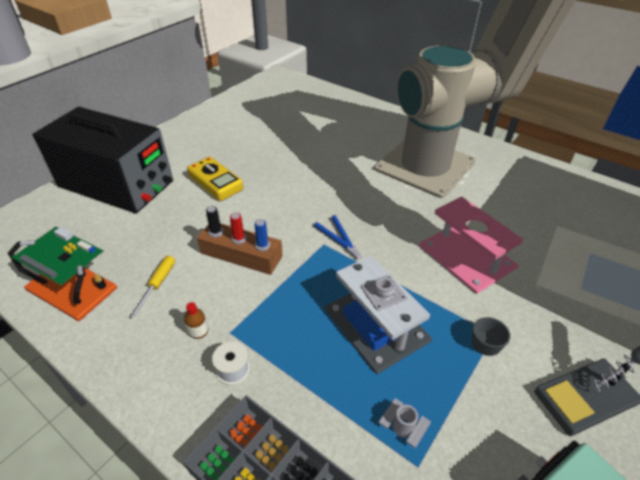

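View pics/side0.png

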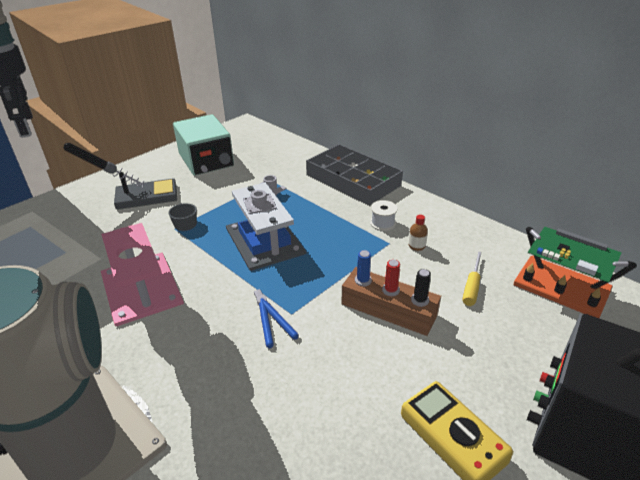

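Candidates for the rod: the blue handle at scene (261,235) / side (363,265), the red at (237,228) / (392,275) and the black at (213,220) / (422,285). I choose blue. Candidates for the stand: the grey one with the blue tray at scene (382,295) / side (262,210) and the pink look-alike at (470,240) / (140,280). I choose grey. The wrist camera will check the choice from close by.

>>> send_rows:
  steps: "0.06 -0.085 0.025 0 0 -0.0463 1;0.06 -0.085 0.025 0 0 -0.0463 1;0.06 -0.085 0.025 0 0 -0.0463 1;0.06 -0.085 0.025 0 0 -0.0463 1;0.06 -0.085 0.025 0 0 -0.0463 1;0.06 -0.085 0.025 0 0 -0.0463 1;0.06 -0.085 0.025 0 0 0 1;0.06 -0.085 0.025 0 0 0 1;0.06 -0.085 0.025 0 0 0 1;0.06 -0.085 0.025 0 0 0 1;0.06 -0.085 0.025 0 0 0 1;0.06 -0.085 0.025 0 0 0 1"

```text
clock: 2.1
tool_pos: [0.5332, 0.1657, 0.3519]
orientation: [[-0.292, 0.956, 0.001], [0.956, 0.292, 0.0], [0.0, 0.001, -1.0]]
ft_force: [-0.2, -0.1, 0.1]
finger_gap: 0.0854
grasp_force: 0.0
```

```bash
python3 - <<'E'
from h import *
np.set_printoptions(precision=4,suppress=True)
o=arm.get_obs(); print(o["clock"],o["tool_pos"],o["qpos"]); print(o["orientation"])
p=arm.read_camera("wrist"); cv2.imwrite("pics/w1.png",p["frame"])
print(-p["R"].T@p["t"],p["R"])
for l in ["stand","nest","rod","rack"]:
    print(l,[(d["centre"],round(d["score"],2),pix(p,d["centre"])) for d in arm.mark_of(p,l)])
E
```

```text
2.1 [0.5332 0.1657 0.3519] [0.1854 0.1188 0.0309 1.4823 0.0001 1.4601]
[[-0.2919  0.9565  0.0006]
 [ 0.9565  0.2919  0.0002]
 [ 0.0001  0.0006 -1.    ]]
[0.5117 0.2374 0.4952] [[ 0.9561  0.2929  0.0005]
 [ 0.2792 -0.912   0.3006]
 [ 0.0885 -0.2872 -0.9538]]
stand [([0.7432, -0.0922, -0.0014], 0.72, array([386.8149, 364.3967])), ([0.2519, 0.2354, 0.0004], 0.62, array([123.887 ,  70.9534])), ([0.5477, -0.162, 0.0037], 0.41, array([265.7563, 371.0574]))]
nest [([0.2499, 0.2328, 0.1222], 0.76, array([55.3319, 52.4547]))]
rod []
rack [([0.5432, -0.165, 0.0034], 0.95, array([262.7905, 371.7001]))]
```

View pics/w1.png

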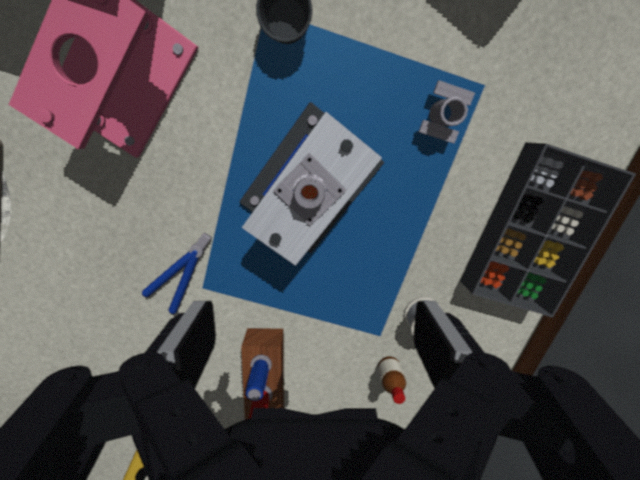

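The wrist view shows the grey stand's shell, its bore at about (309,193) with the orange insert visible in it. The blue rod is at (258,375) on the rack's near end, and the pink stand is at upper left. I'll crop the shell and triangulate the blue handle.

```bash
python3 - <<'E'
from h import *
np.set_printoptions(precision=4,suppress=True)
S=arm.read_camera("scene");D=arm.read_camera("side");W=arm.read_camera("wrist")
print(W["intrinsics"])
def blue(p,uv,r=22):
    h=cv2.cvtColor(p["frame"],cv2.COLOR_BGR2HSV); m=cv2.inRange(h,(105,110,60),(130,255,255))
    n,l,s,c=cv2.connectedComponentsWithStats(m)
    k=min((i for i in range(1,n) if s[i,4]>60),key=lambda i:np.hypot(*(c[i]-uv))); return c[k],s[k]
cs,ss=blue(S,(261,233));cd,sd=blue(D,(363,265)); print(cs,ss,cd,sd)
print("handle centroid",tri((S,cs),(D,cd)))
# tops: ellipse of upper end
def top(s): return (s[0]+s[2]/2, s[1]+ .0)
for z in (.115,): print(atz(S,top(ss),z),atz(D,top(sd),z))
print("hole",atz(W,(309,193),.124),atz(W,(309,191),.124))
g=W["frame"][130:260,230:390]; g=cv2.resize(g,None,fx=4,fy=4,interpolation=cv2.INTER_CUBIC)
h=D["frame"][225:345,310:450]; h=cv2.resize(h,(640*140*120//140//120,520)[:2]) 
h=cv2.resize(h,(607,520))
out=np.hstack([g,h]); out=cv2.resize(out,(800,int(out.shape[0]*800/out.shape[1]))); cv2.imwrite("pics/crop1.png",out); print(out.shape)
E
```

```text
[[343.2739   0.     314.1905]
 [  0.     343.2739 238.4913]
 [  0.       0.       1.    ]]
[261.1498 235.1894] [256 223  12  24 227] [362.9333 267.2603] [357 250  14  32 315]
handle centroid [ 0.5329 -0.108   0.0832]
[ 0.5288 -0.1061  0.115 ] [ 0.5417 -0.1011  0.115 ]
hole [0.5235 0.1761 0.124 ] [0.5228 0.1782 0.124 ]
(333, 800, 3)
```

View pics/crop1.png

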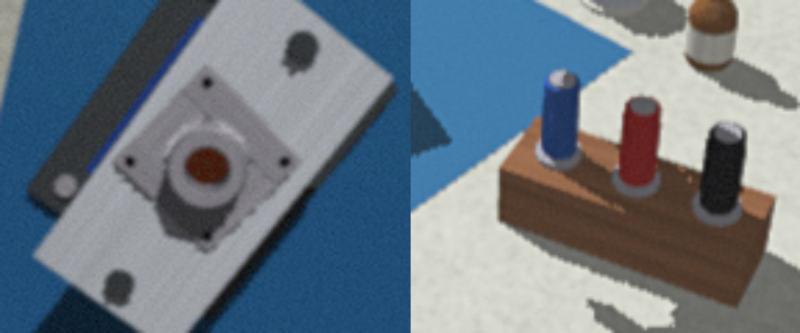

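The crop confirms it: the blue rod stands in the rack's end hole, with red and black beside it. The shell bore shows at about wrist (310.7,195). I'll go above the rod.

>>> send_rows:
  steps: "0 -0.086 -0.0475 0 0 0 1;0 -0.086 -0.0475 0 0 0 1;0 -0.086 -0.0475 0 0 0 1;0 -0.086 -0.0475 0 0 0 1;0 -0.086 -0.0475 0 0 0 1;0 -0.086 -0.0475 0 0 0 1;0 -0.086 -0.0475 0 0 0 1;0 -0.086 -0.0475 0 0 0 1;0 0 0 0 0 0 1"

```text
clock: 3.4
tool_pos: [0.5303, -0.1095, 0.1962]
orientation: [[-0.289, 0.957, -0.005], [0.957, 0.289, 0.0], [0.002, -0.005, -1.0]]
ft_force: [-0.4, 0.9, -0.1]
finger_gap: 0.0855
grasp_force: 0.0
```

```bash
python3 - <<'E'
from h import *
np.set_printoptions(precision=4,suppress=True)
o=arm.get_obs(); print(o["clock"],o["tool_pos"])
p=arm.read_camera("wrist"); cv2.imwrite("pics/w2.png",p["frame"])
for l in ["rod","rack","nest"]:
    print(l,[(d["centre"],round(d["score"],2),pix(p,d["centre"])) for d in arm.mark_of(p,l)])
for z in (.05,.115): print(pix(p,(.533,-.109,z)))
E
```

```text
3.4 [ 0.5303 -0.1095  0.1962]
rod [([0.5363, -0.1079, 0.0498], 0.71, array([321.5128, 221.1454])), ([0.5642, -0.2203, 0.0477], 0.71, array([314.6361, 335.3188])), ([0.5451, -0.1631, 0.0001], 0.49, array([313.2507, 260.1353]))]
rack [([0.5433, -0.163, 0.0017], 0.73, array([311.6296, 260.1283]))]
nest []
[317.5201 221.3028]
[317.9314 244.9578]
```

View pics/w2.png

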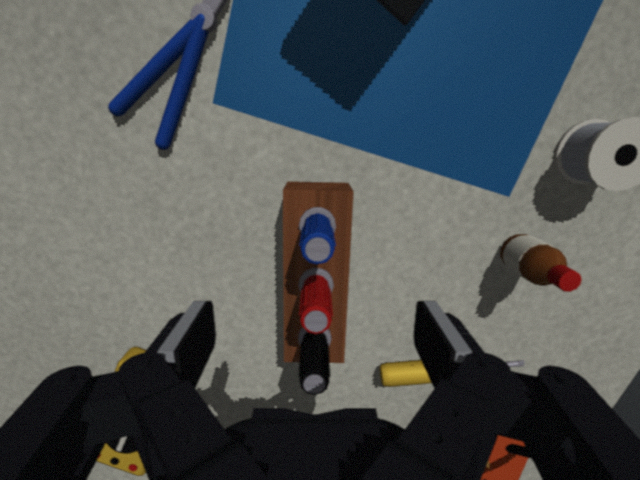

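The choice is confirmed: the blue handle's top is at (318,247) and its flange at (317,219), matching the predicted pixels. I'll descend and grip.

>>> send_rows:
  steps: "0.0065 0 -0.06 0 0 0 1;0 0 -0.06 0 0 0 1;0 0 -0.06 0 0 0 1;0 0 -0.06 0 0 0 1;0 0 -0.055 0 0 0 1;0 0 0 0 0 0 1;0 0 0 0 0 0 -1;0 0 0 0 0 0 -1;0 0 0 0 0 0 -1;0 0 0 0 0 0 -1;0 0 0 0 0 0 -1;0 0 0 0 0 0 -1"

```text
clock: 4.8
tool_pos: [0.535, -0.1085, 0.0825]
orientation: [[-0.292, 0.957, 0.0], [0.957, 0.292, -0.001], [-0.001, -0.0, -1.0]]
ft_force: [-1.9, -0.4, 6.1]
finger_gap: 0.0226
grasp_force: 58.2
```

>>> send_rows:
  steps: "0 0 0.03 0 0 0 -1;0 0 0.06 0 0 0 -1;0 0 0.06 0 0 0 -1;0 0 0.08 0 0 0 -1;0 0 0.08 0 0 0 -1;0 0 0.065 0 0 0 -1;0 0 0 0 0 0 -1;0 0 0 0 0 0 -1"

```text
clock: 5.6
tool_pos: [0.5354, -0.1081, 0.232]
orientation: [[-0.292, 0.956, 0.002], [0.956, 0.292, -0.0], [-0.001, 0.002, -1.0]]
ft_force: [-0.3, 0.6, -1.2]
finger_gap: 0.0226
grasp_force: 58.7
```

```bash
python3 - <<'E'
from h import *
np.set_printoptions(precision=4,suppress=True)
o=arm.get_obs(); print(o["clock"],o["tool_pos"],o["ft_force"],o["moment"],o["finger_gap"])
W=arm.read_camera("wrist"); cv2.imwrite("pics/w3.png",W["frame"])
t=o["tool_pos"]
for dz in (-.0325,-.069): print(pix(W,t+[0,0,dz]))
print([(d["centre"],round(d["score"],2),pix(W,d["centre"])) for d in arm.mark_of(W,"rod_tip")])
E
```

```text
5.6 [ 0.5354 -0.1081  0.232 ] [-0.2548  0.6084 -1.1767] [-0.0105  0.0513  0.0446] 0.022641690147972703
[313.1557 272.0086]
[313.2338 250.037 ]
[([0.5329, -0.1075, 0.1595], 0.63, array([309.929 , 246.4349]))]
```

View pics/w3.png

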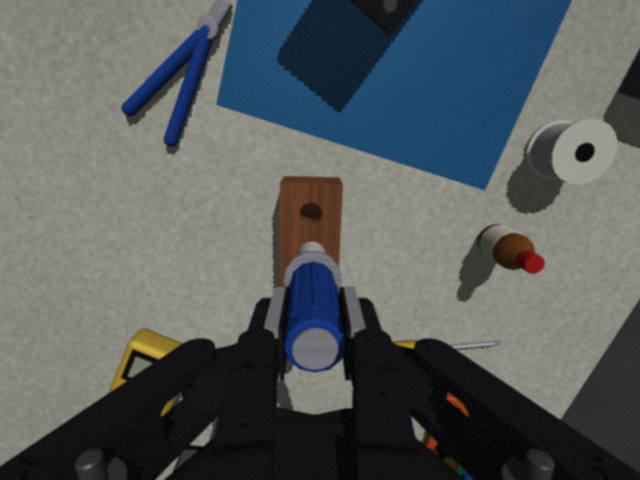

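The rod is held well: white nose at (313,244), its empty hole at (311,211). Now to near the shell, 40 mm short of it, so the wrist sees nose and bore together.

>>> send_rows:
  steps: "0 0.0875 0 0 0 0 -1;0 0.0875 0 0 0 0 -1;0 0.0875 0 0 0 0 -1;0 0.0875 0 0 0 0 -1;0 0.0875 0 0 0 0 -1;0 0.0875 0 0 0 0 -1;0 0.0875 -0.02 0 0 0 -1;0 0 -0.03 0 0 0 -1;0 0 0 0 0 0 -1;0 0 0 0 0 0 -1"

```text
clock: 6.7
tool_pos: [0.5339, 0.1362, 0.2098]
orientation: [[-0.291, 0.957, -0.003], [0.957, 0.291, -0.001], [0.0, -0.004, -1.0]]
ft_force: [-0.4, -0.7, -1.4]
finger_gap: 0.0221
grasp_force: 58.8
```

```bash
python3 - <<'E'
from h import *
np.set_printoptions(precision=4,suppress=True)
o=arm.get_obs(); t=o["tool_pos"]; print(o["clock"],t,o["ft_force"])
W=arm.read_camera("wrist"); f=W["frame"]
tp=pix(W,t+[0,0,-.069]); hp=pix(W,(.5245,.174,.124)); print(tp,hp)
x,y=int(hp[0])-80,int(hp[1])-50
c=cv2.resize(f[y:y+120,x:x+160],None,fx=5,fy=5,interpolation=cv2.INTER_CUBIC); cv2.imwrite("pics/w4.png",c); print(x,y)
print([(d["centre"],round(d["score"],2)) for d in arm.mark_of(W,"nest")])
E
```

```text
6.7 [0.5339 0.1362 0.2098] [-0.3772 -0.7187 -1.4027]
[313.766  250.1692] [317.001 186.872]
237 136
[]
```

View pics/w4.png

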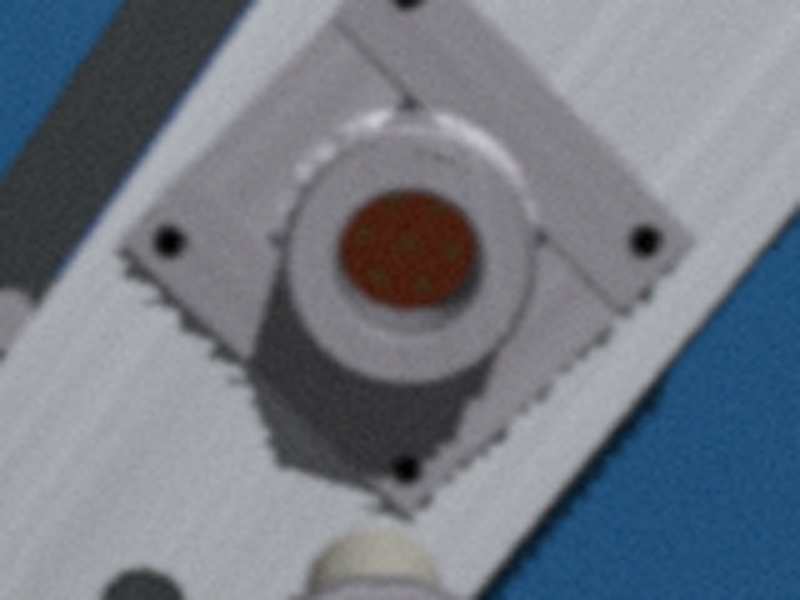

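The crop shows the rim ring centred at about full-frame (318.7,187.3) and the nose's far edge at about (311.6,241.2).

```bash
python3 - <<'E'
from h import *
np.set_printoptions(precision=4,suppress=True)
W=arm.read_camera("wrist"); o=arm.get_obs(); t=o["tool_pos"]
d=np.array([-.291,.957,0])
tip=t+[0,0,-.069]
print("pred far edge",pix(W,tip+d*.0085), "pred hole px diff")
e=atz(W,(311.6,241.2),tip[2]); tipv=e-d*.0085
h=atz(W,(318.7,187.3),.124)
print("tip vis",tipv,"tip nominal",tip,"hole",h,"move",h-tipv)
E
```

```text
pred far edge [313.8923 237.9686] pred hole px diff
tip vis [0.5345 0.1335 0.1425] tip nominal [0.5353 0.136  0.1425] hole [0.5272 0.1737 0.124 ] move [-0.0073  0.0402 -0.0185]
```

```bash
python3 - <<'E'
from h import *
np.set_printoptions(precision=4,suppress=True)
W=arm.read_camera("wrist"); o=arm.get_obs(); t=o["tool_pos"]; print(o["clock"],t,o["ft_force"])
T=cv2.imread("pics/w4.png")
x,y=225,124
F=cv2.resize(W["frame"][y:y+145,x:x+184],None,fx=5,fy=5,interpolation=cv2.INTER_CUBIC)
def loc(x0,y0,x1,y1,c):
    r=cv2.matchTemplate(F,T[y0:y1,x0:x1],cv2.TM_CCOEFF_NORMED); _,v,_,m=cv2.minMaxLoc(r)
    q=np.array(m)-[x0,y0]+c; print(v,(q+.5)/5-.5+[x,y]); return (q+.5)/5-.5+[x,y]
hp=loc(270,110,550,400,np.array([410,258])); npx=loc(300,515,450,590,np.array([375,528]))
d=np.array([-.291,.957,0]); tip=t+[0,0,-.069]
tv=atz(W,npx,tip[2])-d*.0085; h=atz(W,hp,.124)
print("tip vis",tv,"nom",tip,"hole",h,"move",h-tv,"TCP target",t+h-tv)
E
```

```text
6.9 [0.5354 0.1361 0.2117] [-0.1529  0.121  -1.1471]
0.9798600077629089 [316.2 186. ]
0.9502742290496826 [311.4 241. ]
tip vis [0.5347 0.1336 0.1427] nom [0.5354 0.1361 0.1427] hole [0.5257 0.174  0.124 ] move [-0.009   0.0405 -0.0187] TCP target [0.5264 0.1765 0.193 ]
```

>>> send_rows:
  steps: "-0.0115 0.05 0 0 0 0 -1;-0.011 0.051 0 0 0 0 -1;0 0 -0.01 0 0 0 -1;0 0 -0.01 0 0 0 -1;0 0 -0.01 0 0 0 -1;0 0 0 0 0 0 -1;0 0 0 0 0 0 -1;0 0 0 0 0 0 -1"

```text
clock: 7.7
tool_pos: [0.5262, 0.177, 0.1994]
orientation: [[-0.291, 0.957, 0.0], [0.957, 0.291, -0.0], [-0.0, 0.0, -1.0]]
ft_force: [0.3, 0.5, -1.2]
finger_gap: 0.0225
grasp_force: 58.8
```

```bash
python3 - <<'E'
from h import *
np.set_printoptions(precision=4,suppress=True)
o=arm.get_obs(); t=o["tool_pos"]; print(o["clock"],t,o["ft_force"])
W=arm.read_camera("wrist"); f=W["frame"]
tp=pix(W,t+[0,0,-.069]); print(tp)
x,y=int(tp[0])-60,int(tp[1])-50
c=cv2.resize(f[y:y+90,x:x+120],None,fx=6,fy=6,interpolation=cv2.INTER_CUBIC); cv2.imwrite("pics/w5.png",c); print(x,y)
E
```

```text
7.7 [0.5262 0.177  0.1994] [ 0.3256  0.5484 -1.2429]
[313.381 250.136]
253 200
```

View pics/w5.png

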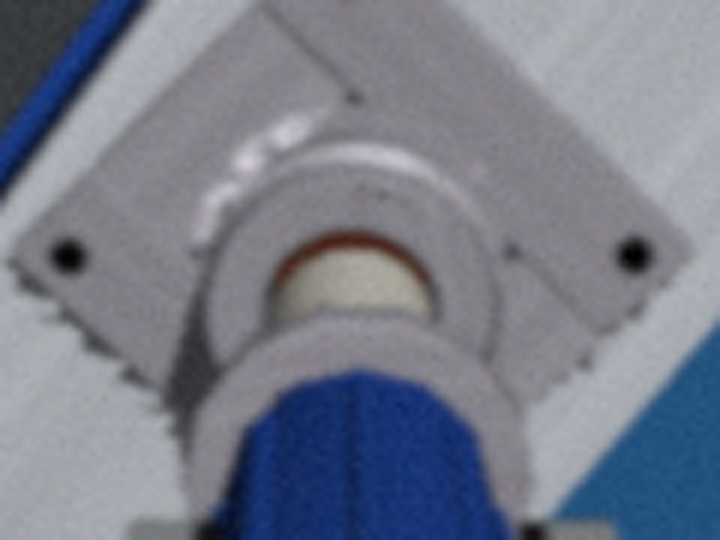

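The nose and bore are aligned sideways (both centred at crop x≈355). The nose's far edge is at crop y≈248 and the bore's at ≈233. Working out the fore-aft offset.

```bash
python3 - <<'E'
from h import *
np.set_printoptions(precision=4,suppress=True)
W=arm.read_camera("wrist"); o=arm.get_obs(); t=o["tool_pos"]; print(t,o["ft_force"])
d=np.array([-.291,.957,0]); q=np.array([.957,.291,0])
P=lambda x,y:(253+x/6-.42,200+y/6-.42)
n=atz(W,P(355,248),t[2]-.069)-d*.0087
h=atz(W,P(355,233),.124)-d*.0098
r=atz(W,P(351.5,165),.124)-d*.0165
for k in (h,r): m=k-n; print(k,n,m@d,m@q)
E
```

```text
[0.5262 0.1772 0.1995] [-0.0329 -0.4956 -0.3166]
[0.5263 0.1732 0.124 ] [0.5259 0.1746 0.1305] -0.001449769978140702 -4.285861741542245e-05
[0.5256 0.1742 0.124 ] [0.5259 0.1746 0.1305] -0.0002942226624913023 -0.00042526714688191863
```

>>> send_rows:
  steps: "0.0003 -0.0018 -0.005 0 0 0 -1;0 0 -0.005 0 0 0 -1;0 0 -0.0025 0 0 0 -1;0 0 -0.0025 0 0 0 -1;0 0 -0.0015 0 0 0 -1;0 0 -0.0015 0 0 0 -1;0 0 0 0 0 0 -1"

```text
clock: 8.5
tool_pos: [0.5261, 0.1767, 0.192]
orientation: [[-0.292, 0.956, -0.0], [0.956, 0.292, -0.0], [-0.0, -0.0, -1.0]]
ft_force: [-1.1, 0.3, -1.3]
finger_gap: 0.0226
grasp_force: 58.8
```

>>> send_rows:
  steps: "0 0 -0.0015 0 0 0 -1;0 0 -0.0015 0 0 0 -1;0 0 0 0 0 0 -1"

```text
clock: 8.8
tool_pos: [0.5262, 0.1766, 0.1909]
orientation: [[-0.292, 0.956, -0.0], [0.956, 0.292, -0.0], [-0.0, -0.0, -1.0]]
ft_force: [-0.1, 0.1, -0.7]
finger_gap: 0.0225
grasp_force: 58.8
```

>>> send_rows:
  steps: "0 0 -0.0015 0 0 0 -1;0 0 -0.0015 0 0 0 -1;0 0 0 0 0 0 -1"

```text
clock: 9.1
tool_pos: [0.5261, 0.1767, 0.1896]
orientation: [[-0.292, 0.956, -0.0], [0.956, 0.292, -0.0], [-0.0, -0.0, -1.0]]
ft_force: [1.3, -0.2, -2.0]
finger_gap: 0.0226
grasp_force: 58.8
```

>>> send_rows:
  steps: "0 0 -0.0015 0 0 0 -1;0 0 -0.0015 0 0 0 -1;0 0 0 0 0 0 -1"

```text
clock: 9.4
tool_pos: [0.5261, 0.1767, 0.1884]
orientation: [[-0.292, 0.956, -0.0], [0.956, 0.292, -0.0], [-0.0, -0.0, -1.0]]
ft_force: [-0.1, 0.5, -0.7]
finger_gap: 0.0224
grasp_force: 58.8
```

>>> send_rows:
  steps: "0 0 -0.003 0 0 0 -1;0 0 -0.003 0 0 0 -1;0 0 -0.003 0 0 0 -1;0 0 0 0 0 0 -1"

```text
clock: 9.8
tool_pos: [0.526, 0.1767, 0.1846]
orientation: [[-0.292, 0.956, -0.0], [0.956, 0.292, -0.0], [-0.0, -0.0, -1.0]]
ft_force: [1.0, 0.5, -0.9]
finger_gap: 0.0225
grasp_force: 58.8
```

>>> send_rows:
  steps: "0 0 -0.004 0 0 0 -1;0 0 -0.004 0 0 0 -1;0 0 -0.004 0 0 0 -1;0 0 0 0 0 0 -1"

```text
clock: 10.2
tool_pos: [0.526, 0.1767, 0.1797]
orientation: [[-0.292, 0.956, -0.0], [0.956, 0.292, -0.0], [0.0, -0.0, -1.0]]
ft_force: [0.7, -0.3, -1.3]
finger_gap: 0.0226
grasp_force: 58.8
```

The nose is well inside the bore with no side force. Now on to the insert.

>>> send_rows:
  steps: "0 0 -0.004 0 0 0 -1;0 0 -0.004 0 0 0 -1;0 0 -0.003 0 0 0 -1;0 0 0 0 0 0 -1"

```text
clock: 10.6
tool_pos: [0.526, 0.1766, 0.1754]
orientation: [[-0.292, 0.956, -0.0], [0.956, 0.292, -0.0], [0.0, -0.0, -1.0]]
ft_force: [0.1, -0.2, -1.0]
finger_gap: 0.0224
grasp_force: 58.8
```

>>> send_rows:
  steps: "0 0 -0.0025 0 0 0 -1;0 0 -0.0025 0 0 0 -1;0 0 0 0 0 0 -1"

```text
clock: 10.9
tool_pos: [0.5261, 0.1767, 0.1735]
orientation: [[-0.292, 0.956, -0.0], [0.956, 0.292, -0.0], [-0.0, -0.0, -1.0]]
ft_force: [0.1, -1.3, -1.5]
finger_gap: 0.0226
grasp_force: 58.9
```

>>> send_rows:
  steps: "0 0 -0.0025 0 0 0 -1;0 0 -0.0025 0 0 0 -1;0 0 0 0 0 0 -1"

```text
clock: 11.2
tool_pos: [0.5262, 0.1767, 0.172]
orientation: [[-0.292, 0.956, 0.0], [0.956, 0.292, -0.0], [-0.0, 0.0, -1.0]]
ft_force: [-0.6, -1.9, 0.1]
finger_gap: 0.0225
grasp_force: 59.2
```

>>> send_rows:
  steps: "0 0 -0.0025 0 0 0 -1;0 0 -0.0025 0 0 0 -1;0 0 0 0 0 0 -1"

```text
clock: 11.5
tool_pos: [0.5265, 0.1767, 0.1713]
orientation: [[-0.292, 0.956, 0.001], [0.956, 0.292, -0.0], [-0.0, 0.001, -1.0]]
ft_force: [-2.8, -2.1, 9.2]
finger_gap: 0.0223
grasp_force: 60.3
```

>>> send_rows:
  steps: "-0.0006 -0.0005 -0.0015 0 0 0 -1;0 0 -0.0015 0 0 0 -1;0 0 0 0 0 0 -1"

```text
clock: 11.8
tool_pos: [0.5265, 0.1766, 0.17]
orientation: [[-0.292, 0.956, 0.002], [0.956, 0.292, 0.0], [-0.0, 0.002, -1.0]]
ft_force: [-2.1, -1.1, 5.7]
finger_gap: 0.0228
grasp_force: 60.0
```

>>> send_rows:
  steps: "0 0 -0.0015 0 0 0 -1;0 0 -0.001 0 0 0 -1;0 0 0 0 0 0 -1"

```text
clock: 12.1
tool_pos: [0.5265, 0.1766, 0.1688]
orientation: [[-0.292, 0.956, 0.002], [0.956, 0.292, 0.0], [-0.0, 0.002, -1.0]]
ft_force: [-2.1, -1.8, 5.5]
finger_gap: 0.0224
grasp_force: 59.9
```

>>> send_rows:
  steps: "0 0 -0.0015 0 0 0 -1;0 0 -0.0015 0 0 0 -1;0 0 0 0 0 0 -1"

```text
clock: 12.4
tool_pos: [0.5265, 0.1765, 0.1671]
orientation: [[-0.292, 0.956, 0.002], [0.956, 0.292, 0.0], [-0.0, 0.001, -1.0]]
ft_force: [-1.6, -0.6, 3.9]
finger_gap: 0.0225
grasp_force: 59.6
```

>>> send_rows:
  steps: "0 0 -0.0015 0 0 0 -1;0 0 -0.0015 0 0 0 -1;0 0 0 0 0 0 -1"

```text
clock: 12.7
tool_pos: [0.5262, 0.1766, 0.1653]
orientation: [[-0.292, 0.956, 0.001], [0.956, 0.292, 0.0], [0.0, 0.001, -1.0]]
ft_force: [-0.4, -1.8, 4.2]
finger_gap: 0.0224
grasp_force: 59.5
```

>>> send_rows:
  steps: "0 0 -0.0015 0 0 0 -1;0 0 -0.0015 0 0 0 -1;0 0 0 0 0 0 -1"

```text
clock: 13.0
tool_pos: [0.5262, 0.1765, 0.1638]
orientation: [[-0.292, 0.956, 0.001], [0.956, 0.292, 0.0], [-0.0, 0.001, -1.0]]
ft_force: [0.5, -1.3, 3.2]
finger_gap: 0.0225
grasp_force: 59.3
```

>>> send_rows:
  steps: "0 0 -0.0025 0 0 0 -1;0 0 -0.0025 0 0 0 -1;0 0 -0.0025 0 0 0 -1;0 0 0 0 0 0 -1"

```text
clock: 13.4
tool_pos: [0.5259, 0.1765, 0.1606]
orientation: [[-0.292, 0.956, 0.0], [0.956, 0.292, 0.0], [0.0, 0.0, -1.0]]
ft_force: [1.5, -1.1, 1.0]
finger_gap: 0.0227
grasp_force: 59.1
```

>>> send_rows:
  steps: "0 0 -0.0025 0 0 0 -1;0 0 -0.0015 0 0 0 -1;0 0 0 0 0 0 -1"

```text
clock: 13.7
tool_pos: [0.5253, 0.1764, 0.1583]
orientation: [[-0.292, 0.956, -0.001], [0.956, 0.292, -0.0], [0.0, -0.001, -1.0]]
ft_force: [0.6, -0.9, -0.8]
finger_gap: 0.0225
grasp_force: 58.8
```

>>> send_rows:
  steps: "0 0 -0.0015 0 0 0 -1;0 0 -0.0015 0 0 0 -1;0 0 0 0 0 0 -1"

```text
clock: 14.0
tool_pos: [0.5255, 0.1764, 0.1577]
orientation: [[-0.292, 0.956, -0.001], [0.956, 0.292, -0.0], [0.0, -0.001, -1.0]]
ft_force: [1.0, -0.6, -1.6]
finger_gap: 0.0226
grasp_force: 58.9
```

>>> send_rows:
  steps: "0 0 -0.0015 0 0 0 -1;0 0 -0.0015 0 0 0 -1;0 0 0 0 0 0 -1"

```text
clock: 14.3
tool_pos: [0.5257, 0.1765, 0.1568]
orientation: [[-0.292, 0.956, -0.0], [0.956, 0.292, 0.0], [0.0, -0.0, -1.0]]
ft_force: [-0.1, -0.5, -1.1]
finger_gap: 0.0224
grasp_force: 58.9
```

>>> send_rows:
  steps: "0 0 -0.0015 0 0 0 -1;0 0 0 0 0 0 -1"

```text
clock: 14.5
tool_pos: [0.5258, 0.1765, 0.1566]
orientation: [[-0.292, 0.956, -0.0], [0.956, 0.292, 0.0], [0.0, -0.0, -1.0]]
ft_force: [-1.4, -1.0, 1.6]
finger_gap: 0.0226
grasp_force: 58.9
```

>>> send_rows:
  steps: "0 0 -0.0015 0 0 0 -1;0 0 0 0 0 0 -1"

```text
clock: 14.7
tool_pos: [0.5258, 0.1765, 0.1565]
orientation: [[-0.292, 0.956, 0.0], [0.956, 0.292, -0.0], [-0.0, 0.0, -1.0]]
ft_force: [-2.6, -1.0, 4.4]
finger_gap: 0.0226
grasp_force: 59.3
```

>>> send_rows:
  steps: "0 0 -0.0015 0 0 0 -1;0 0 0 0 0 0 -1"

```text
clock: 14.9
tool_pos: [0.5258, 0.1765, 0.1565]
orientation: [[-0.292, 0.956, 0.0], [0.956, 0.292, -0.0], [-0.0, 0.0, -1.0]]
ft_force: [-4.7, -0.9, 7.2]
finger_gap: 0.0223
grasp_force: 59.7
```

```bash
python3 - <<'E'
from h import *
D=arm.read_camera("side");S=arm.read_camera("scene")
a=cv2.resize(D["frame"][170:280,210:320],(400,400),interpolation=cv2.INTER_CUBIC)
b=cv2.resize(S["frame"][240:370,320:450],(400,400),interpolation=cv2.INTER_CUBIC)
cv2.imwrite("pics/push.png",np.hstack([a,b])); o=arm.get_obs(); print(o["tool_pos"],o["ft_force"])
E
```

```text
[0.52578972 0.17650986 0.15649436] [-3.5855817  -1.66388283  7.86977156]
```

View pics/push.png

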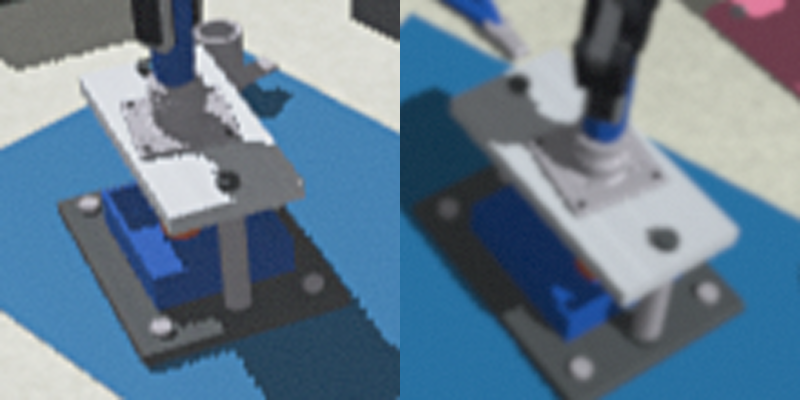

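The flange is on the rim with steady contact at 7–8 N, and the orange insert lies in the blue tray (crop (180,233) left, (583,268) right). Withdrawing.

>>> send_rows:
  steps: "0 0 0.005 0 0 0 -1;0 0 0.005 0 0 0 -1;0 0 0.01 0 0 0 -1;0 0 0.015 0 0 0 -1;0 0 0.015 0 0 0 -1;0 0 0 0 0 0 -1"

```text
clock: 15.6
tool_pos: [0.5265, 0.1766, 0.1763]
orientation: [[-0.292, 0.956, 0.001], [0.956, 0.292, 0.0], [-0.0, 0.001, -1.0]]
ft_force: [-0.1, -1.6, -0.4]
finger_gap: 0.0227
grasp_force: 58.8
```

>>> send_rows:
  steps: "0 0 0.02 0 0 0 -1;0 0 0.02 0 0 0 -1;0 0 0.03 0 0 0 -1;0 0 0.04 0 0 0 -1;0 0 0.03 0 0 0 -1;0 0 0 0 0 0 -1;0 0 0 0 0 0 -1"

```text
clock: 16.3
tool_pos: [0.5261, 0.1766, 0.2315]
orientation: [[-0.292, 0.956, 0.001], [0.956, 0.292, 0.0], [0.0, 0.001, -1.0]]
ft_force: [-0.9, 0.1, -2.0]
finger_gap: 0.0223
grasp_force: 58.7
```

>>> send_rows:
  steps: "0.003 -0.089 0 0 0 0 -1;0.003 -0.089 0 0 0 0 -1;0.003 -0.089 0 0 0 0 -1;0.003 -0.089 0 0 0 0 -1;0.003 -0.089 0 0 0 0 -1;0.003 -0.089 0 0 0 0 -1;0.003 -0.089 0 0 0 0 -1;0.002 -0.089 0 0 0 0 -1;0 0 -0.08 0 0 0 -1;0 0 -0.08 0 0 0 -1;0 0 -0.06 0 0 0 -1;0 0 0 0 0 0 -1"

```text
clock: 17.5
tool_pos: [0.5308, -0.1071, 0.1382]
orientation: [[-0.291, 0.957, -0.01], [0.957, 0.292, 0.003], [0.006, -0.008, -1.0]]
ft_force: [-0.3, -0.1, -0.3]
finger_gap: 0.0222
grasp_force: 58.9
```

>>> send_rows:
  steps: "0 0 0 0 0 0 -1;0 0 0 0 0 0 -1"

```text
clock: 17.7
tool_pos: [0.5362, -0.1086, 0.1445]
orientation: [[-0.292, 0.956, 0.002], [0.956, 0.292, -0.001], [-0.001, 0.002, -1.0]]
ft_force: [0.7, 0.7, -0.5]
finger_gap: 0.0227
grasp_force: 58.9
```

>>> send_rows:
  steps: "-0.0025 0 -0.02 0 0 0 -1;0 0 -0.02 0 0 0 -1;0 0 -0.01 0 0 0 -1;0 0 -0.005 0 0 0 -1;0 0 -0.005 0 0 0 -1;0 0 0 0 0 0 -1"

```text
clock: 18.3
tool_pos: [0.534, -0.1083, 0.1189]
orientation: [[-0.292, 0.956, -0.0], [0.956, 0.292, 0.0], [0.0, -0.0, -1.0]]
ft_force: [0.3, 0.7, -0.8]
finger_gap: 0.0223
grasp_force: 58.9
```

>>> send_rows:
  steps: "0 0 -0.0025 0 0 0 -1;0 0 -0.0025 0 0 0 -1;0 0 -0.0025 0 0 0 -1;0 0 0 0 0 0 -1"

```text
clock: 18.7
tool_pos: [0.534, -0.1083, 0.116]
orientation: [[-0.292, 0.956, -0.0], [0.956, 0.292, 0.0], [0.0, -0.0, -1.0]]
ft_force: [0.3, 0.5, -1.0]
finger_gap: 0.0226
grasp_force: 58.9
```

>>> send_rows:
  steps: "0 0 -0.0025 0 0 0 -1;0 0 -0.0025 0 0 0 -1;0 0 -0.0025 0 0 0 -1;0 0 0 0 0 0 -1"

```text
clock: 19.1
tool_pos: [0.5339, -0.1082, 0.1129]
orientation: [[-0.292, 0.956, -0.0], [0.956, 0.292, 0.0], [0.0, -0.0, -1.0]]
ft_force: [-0.0, 0.3, -1.7]
finger_gap: 0.0221
grasp_force: 58.9
```

>>> send_rows:
  steps: "0.001 0 -0.005 0 0 0 -1;0 0 -0.005 0 0 0 -1;0 0 -0.0075 0 0 0 -1;0 0 -0.0075 0 0 0 -1;0 0 0 0 0 0 -1"

```text
clock: 19.6
tool_pos: [0.534, -0.1081, 0.1024]
orientation: [[-0.292, 0.956, -0.001], [0.956, 0.292, 0.0], [0.001, -0.001, -1.0]]
ft_force: [-0.1, -0.2, -1.0]
finger_gap: 0.0224
grasp_force: 58.9
```

>>> send_rows:
  steps: "0.001 0 -0.01 0 0 0 -1;0 0 -0.01 0 0 0 -1;0 0 -0.01 0 0 0 -1;0 0 -0.008 0 0 0 -1;0 0 0 0 0 0 -1"

```text
clock: 20.1
tool_pos: [0.5345, -0.1081, 0.0872]
orientation: [[-0.292, 0.956, -0.001], [0.956, 0.292, 0.0], [0.001, -0.001, -1.0]]
ft_force: [-1.2, -0.1, -0.5]
finger_gap: 0.0229
grasp_force: 58.8
```

>>> send_rows:
  steps: "0 0 -0.0025 0 0 0 -1;0 0 -0.0025 0 0 0 -1;0 0 -0.0025 0 0 0 -1;0 0 0 0 0 0 -1"

```text
clock: 20.5
tool_pos: [0.5347, -0.1083, 0.0848]
orientation: [[-0.292, 0.956, -0.0], [0.956, 0.292, -0.0], [0.0, -0.0, -1.0]]
ft_force: [-0.3, 0.1, -1.9]
finger_gap: 0.0226
grasp_force: 58.9
```

>>> send_rows:
  steps: "0 0 -0.0015 0 0 0 -1;0 0 -0.0015 0 0 0 -1;0 0 0 0 0 0 -1"

```text
clock: 20.8
tool_pos: [0.5348, -0.1083, 0.0836]
orientation: [[-0.292, 0.956, -0.0], [0.956, 0.292, -0.0], [-0.0, -0.0, -1.0]]
ft_force: [-0.8, -0.8, -0.5]
finger_gap: 0.0224
grasp_force: 58.9
```

>>> send_rows:
  steps: "0 0 -0.0015 0 0 0 -1;0 0 -0.0015 0 0 0 -1;0 0 0 0 0 0 -1"

```text
clock: 21.1
tool_pos: [0.5348, -0.1083, 0.0826]
orientation: [[-0.292, 0.956, -0.0], [0.956, 0.292, -0.0], [-0.0, -0.0, -1.0]]
ft_force: [-1.8, -0.4, 0.7]
finger_gap: 0.0223
grasp_force: 59.1
```

>>> send_rows:
  steps: "0 0 -0.0015 0 0 0 -1;0 0 0 0 0 0 -1;0 0 0 0 0 0 -1"

```text
clock: 21.4
tool_pos: [0.5348, -0.1084, 0.0826]
orientation: [[-0.292, 0.956, -0.0], [0.956, 0.292, -0.0], [-0.0, -0.0, -1.0]]
ft_force: [-4.5, -1.2, 6.0]
finger_gap: 0.0225
grasp_force: 59.6
```

The flange is seated at the same height it was picked from. I'll open the gripper and rise.

>>> send_rows:
  steps: "0 0 0.001 0 0 0 -0.3;0 0 0 0 0 0 0.2;0 0 0 0 0 0 0.6;0 0 0 0 0 0 1;0 0 0 0 0 0 1;0 0 0 0 0 0 1;0 0 0.03 0 0 0 1;0 0 0.06 0 0 0 1;0 0 0.08 0 0 0 1;0 0 0.1 0 0 0 1;0 0 0.1 0 0 0 1;0 0 0 0 0 0 1"

```text
clock: 22.6
tool_pos: [0.5392, -0.1097, 0.2382]
orientation: [[-0.292, 0.956, 0.013], [0.956, 0.292, -0.004], [-0.008, 0.011, -1.0]]
ft_force: [0.3, 0.2, -0.4]
finger_gap: 0.0855
grasp_force: 0.0
```

```bash
python3 - <<'E'
from h import *
o=arm.get_obs(); print(o["clock"],o["tool_pos"],o["ft_force"])
D=arm.read_camera("side");S=arm.read_camera("scene")
a=cv2.resize(D["frame"][170:350,200:440],(400,300),interpolation=cv2.INTER_CUBIC)
b=cv2.resize(S["frame"][200:380,210:450],(400,300),interpolation=cv2.INTER_CUBIC)
cv2.imwrite("pics/end.png",np.hstack([a,b]))
for p in (D,S): print([(np.round(d["centre"],4),round(d["score"],2)) for d in arm.mark_of(p,"rod")])
E
```

```text
22.6 [ 0.53924062 -0.10967456  0.23821708] [ 0.34485926  0.18642073 -0.41859948]
[(array([ 0.531 , -0.1089,  0.0534]), 0.69)]
[(array([ 0.538 , -0.1123,  0.049 ]), 0.8)]
```

View pics/end.png

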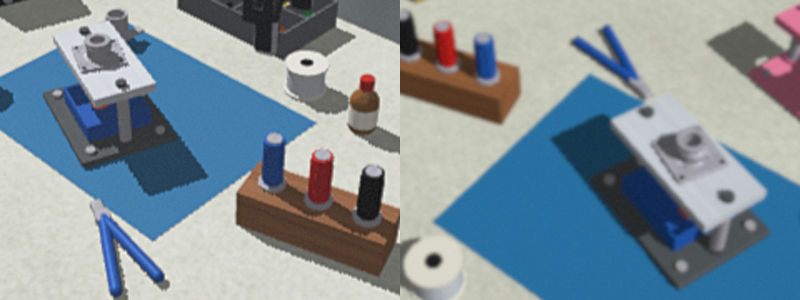

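The blue rod stands upright in its own hole, the shell lies flat in the stand, the insert is in the tray, and the gripper is clear. Handing in.

```bash
python3 -c "
from cell import arm
print(arm.close_job())"
```

```text
the job is handed in; nothing more can be done
None
```

The job is done and handed in at about 23 s: the insert is in the tray, the highest push force I read was about 9 N, the rod is back in its own hole, and the shell lies in the stand.

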